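# Clean the mounting face and offer up the cover

## Task

Pick up the scraper block and with it, not with the fingers, wipe the three loose chips off the top face of the mounting pad, then set the scraper back down on the mat. Then lift the rectangular cover by its rib, carry it over the tool tote without touching the tote, and hold it level about one centimetre above the mounting face, outlines lined up and never touching the pad, ready for a gasket to be slipped in. Finish while still holding it there, not put down or let go, and leave the other things on the bench where they are.

Things in the scene. Friction and masses are not known exactly. Their poses are not given: they have to be found in the camera images.
- scraper_center (a point): Scraper block, loose, standing upright on the mat on the right (-y) of the tote: a white plastic shoe 28 (x) x 100 (y) x 22 mm high, and on it a brown wooden grip 24 (x) x 80 (y) x 38 mm high; 60 mm high in all, 0.14 kg. Point at its centre, 30 mm above its flat underside. z up, y along its 100 mm length: grip it across x (24 mm).
- cover_center (a point): Rectangular aluminium cover, loose, lying flat on the mat on the right (-y) of the tote: a plate 110 (x) x 84 (y) x 10 mm, with an upright lifting rib on top, centred, 56 (x) x 16 (y) x 36 mm high; 46 mm high in all, 0.2 to 0.45 kg. Point at its centre, 23 mm above the flat underside. z up, x along the 110 mm side and the rib: grip the rib across y (16 mm). Either way round (half turn) fits the pad.
- pad_face (a point): Mounting pad, fixed, on the left (+y) of the tote: an aluminium block with a flat top face 110 (x) x 84 (y) mm, the same outline as the cover, 55 mm above the mat; painted ribs and a bottom flange 134 x 108 x 12 mm. Point at the centre of the top face; x along the 110 mm side, z up.
- pad: The same mounting pad, fixed; origin at the centre of its underside on the mat, same axes as pad_face.
- chip0: Loose dark flat chip, about 16 x 11 x 6 mm, 10 g, lying on the top face of the mounting pad at the start; origin at the centre of its underside, z up at the start. Once pushed over the edge of the face it drops to the flange or the mat.
- chip1: Loose dark flat chip, about 16 x 11 x 6 mm, 10 g, lying on the top face of the mounting pad at the start; origin at the centre of its underside, z up at the start. Once pushed over the edge of the face it drops to the flange or the mat.
- chip2: Loose dark flat chip, about 16 x 11 x 6 mm, 10 g, lying on the top face of the mounting pad at the start; origin at the centre of its underside, z up at the start. Once pushed over the edge of the face it drops to the flange or the mat.
- tote: Long black open tool tote, fixed, running away from the robot between the two sides of the bench: tray 320 (x) x 80 (y) x 55 mm high, end posts and a steel carrying bar along its middle (y = 0), highest point 110 mm above the mat. Origin at the centre of its underside, x along its length.
- cap: Bystander: loose round aluminium cap, flange 72 mm in diameter with a round boss, 34 mm high, lying on the right side among the scraper and the cover. Origin at the centre of its underside.
- canister: Bystander: loose white round filter canister, 84 mm in diameter, 120 mm high. Origin at the centre of its underside.
- bottle: Bystander: loose clear bottle, 62 mm in diameter, 200 mm high. Origin at the centre of its underside.
- wrench: Bystander: loose steel wrench lying flat. Origin under its middle.
- tape: Bystander: loose brown tape roll, 90 mm outer diameter, 24 mm high. Origin at the centre of its underside.
- scraper: The same scraper block; origin at the centre of its underside.
- cover: The same cover; origin at the centre of its underside.
Mind the look-alikes: they are no part of the job. Leave any blue or purple look-alike of the scraper alone. What is shaped like the cover but brown or purple is not meant.

How it is judged (in metres and radians):
On the way, in this order (a step that is already met when the one before it is completed fails the run):
1. the held scraper block is brought to the mounting face while a chip still lies on it (contact force between the fingers and scraper above 1 N and height (world z) of scraper_center above 0.065 m and horizontal distance between scraper_center and pad_face below 0.13 m), for 0.1 s.
2. all three chips are off the mounting face, the scraper still held (z of each of chip0, chip1, chip2 in the frame of pad_face below -0.01 m and contact force between the fingers and scraper above 1 N), for 0.1 s.
3. the scraper stands or lies on the mat again, let go (height (world z) of scraper_center below 0.037 m and contact force between the fingers and scraper below 0.1 N and linear speed of scraper below 0.03 m/s), for 0.2 s.
4. the cover is carried over the tote, above its bar (contact force between the fingers and cover above 1 N and z of cover in the frame of tote above 0.11 m and y of cover in the frame of tote between -0.05 and 0.05 m and x of cover in the frame of tote between -0.17 and 0.17 m), for 0.04 s.
At the end, for the whole second after the job is handed in: Cover held by the fingers, still and level within 0.1 rad, underside 3 to 20 mm above the mounting face, centred within 7 mm, long sides within 0.1 rad, touching neither pad nor tote; all chips off the face, at least 10 mm below it; scraper on the mat (centre under 37 mm), let go (contact force between the fingers and cover above 1 N and z of cover_center in the frame of pad_face between 0.026 and 0.043 m and horizontal distance between cover_center and pad_face below 0.007 m and angle between the x axis of cover_center and the x axis of pad_face, either way round below 0.1 rad and angle between cover_center's own z axis and vertical below 0.1 rad and linear speed of cover below 0.02 m/s and contact force between cover and pad below 0.05 N and contact force between cover and tote below 0.05 N and z of each of chip0, chip1, chip2 in the frame of pad_face below -0.01 m and height (world z) of scraper_center below 0.037 m and contact force between the fingers and scraper below 0.1 N); the arm keeps its last pose, push and grip.
It fails at once if a chip is pushed with the fingers or arm (contact force between any of the fingers, the arm and chip0 above 0.5 N or contact force between any of the fingers, the arm and chip1 above 0.5 N or contact force between any of the fingers, the arm and chip2 above 0.5 N).
It fails at once if the cover touches the mounting pad (contact force between cover and pad above 0.5 N).
It fails at once if the tote is touched by the cover, the scraper or the robot (contact force between tote and cover above 1 N or contact force between tote and scraper above 1 N or contact force between tote and the fingers above 1 N or contact force between tote and the arm above 1 N).
It fails at once if a bystander is moved more than 30 mm (distance of any of cap, canister, bottle, wrench, tape from where it was at the start of the episode above 0.03 m).
It also fails if it takes over 70 s, if anything falls off the work surface, if the arm or the gripper's body presses on something with over 40 N, if the wrist force passes 120 N, or if a joint passes its speed limit or range.

## Robot

A 6-joint arm with a two-finger parallel gripper is mounted at the origin on the work surface. World frame = base frame: x ahead of the robot, y to its left, z up, the work surface at z = 0. Lengths are in mm, angles in rad, forces in N, time in s.
With the tool pointing down it reaches from about 300 to 750 mm from the base axis. Payload 8.5 kg.
Tool frame: the origin (TCP) lies at the very end of the fingers, on their centre line; the grasp point (between the pads) lies 19 mm behind it (r.hold_point_z is the distance from the TCP to the grasp point, in mm); z points along the fingers, y is the direction in which the jaws open and shut (so a half turn about z gives the same grasp; the last joint's range is limited). The gripper opens to 85 mm and grips with 20 to 120 N. Pads are 22 mm wide; open, the fingers measure 114 mm over their backs; the gripper's body (76 mm by 85 mm) begins 54 mm behind the grasp point. The pads swing forward as they close: fully open they stand 13 mm farther back than shut.
Start: joints at [-1.509, 0.381, 1.297, -0, 1.464, -0.215], TCP at [150.298, -529.047, 231.322] pointing down, gripper open.
Joint ranges: [-3.11, 3.11], [-0.89, 2.33], [0.22, 2.48], [-1.42, 4.56], [0.17, 2.85], [-2.88, 2.88]. Speed limits (rad/s): [2.39, 2.39, 3.14, 3.14, 3.14, 3.14].

## Interface

Orientations are given as a 3x3 rotation matrix whose columns are the frame's x, y, z axes.
In Python, from plant import r gives the robot as it stands.
- The arm moves only by the tool arm_command, never from a script. Its argument "plan" is a list of rows, each a list of 4 numbers: the shift along the tool's x, y, z in mm, then the turn about the tool's z in degrees. In form: [[dx, dy, dz, roll], ...]. A call has 1 to 10 rows; each row is the pose to reach, as a shift and turn from the pose measured when the call began, along the tool's axes at that moment; what a row does not reach only later rows make up. A row lasts 1/8 s, in which the tool goes at most 62.5 mm and 10.7 degrees, less where a joint would pass 70% of its speed; a pose out of reach is approached as far as the arm can. A call with a gripper value outside its range is refused whole. "jaw" is the opening, from 0 (shut) to 1 (fully open), set as the call begins (left out, the last holds). The fingers move at their own pace and stop on an object; the grip force is fixed at half the most. Time passes only in rows, so rows that repeat a pose let the fingers close. It gives the time, the measured TCP pose, the force and the opening at its end, in the units of the state.
- r.observe(): the state, without advancing time (a new reading comes with each control period).
- r.snapshot(name): name is "scene" or "side" or "wrist"; returns a dict with "color" (384x512x3 uint8, red, green, blue), "fx", "fy", "cx", "cy" (pixels), "k1" (the pictures are not rectified: a ray, as slopes to the right and down, at radius r is drawn at 1 + k1 r^2 times it, then the intrinsics apply), "xyz" and "attitude" of the camera in the world. Camera axes: x right, y up, looking along -z (the intrinsics and any distortion apply to the point x, -y, -z); pixel columns grow to the right and rows downward; lengths in mm; the calibration is good to about 2 mm. A picture is of the moment at which its call begins. There is no depth.
- r.hand_in(): hands the job in, once; it reports no verdict.
The state is a dict: "t": time; "q": joint angles; "joint_velocities": joint speeds; "joint_efforts": joint torques, N m; "ee_pos": TCP position; "eef_rot": TCP orientation; "force": force on the tool from outside, world axes, zero at the start; "ft_torque": the same for the moment, N m; "width": finger opening in mm.
Only numpy, scipy, OpenCV 4.12 (cv2) and the standard library are available. Lean on these libraries where they do the work, as an engineer would, in place of code of your own. Each camera call takes 0.05 s, during which the arm holds its last target.

## Working session

There is one attempt and no reset: what is moved stays moved. The work goes in short steps, Python scripts to look and compute and a tool call to move; the robot and the scene stay as the last step left them, time stands still between calls to the robot, and variables do not carry over. Pictures are saved under pics/ and viewed, and the job is handed in when it is done.

Besides the shell and the picture viewer there is one more tool, called after ">>>" as name(argument=value, ...) on one line, values as JSON. arm_command: Moves the arm, as the interface text tells. Its arguments: {"type":"object","properties":{"plan":{"type":"array"},"jaw":{"type":"number"}},"required":["plan"]}

```bash
mkdir -p pics; ls
python3 - <<'E'
from plant import r
import cv2
print(r.observe())
for n in ["scene","side","wrist"]:
    s=r.snapshot(n); cv2.imwrite(f"pics/{n}0.png",s["color"][:,:,::-1]); print(n,{k:v for k,v in s.items() if k!="color"})
E
```

```text
pics
{'t': 0.0, 'q': array([-1.50930262e+00,  3.81183958e-01,  1.29829670e+00,  3.74917700e-05,
        1.46355030e+00, -2.15268852e-01]), 'joint_velocities': array([ 7.93988759e-04,  1.08888603e-03,  1.23735564e-03,  3.55157807e-04,
        1.74995070e-05, -1.21685848e-03]), 'joint_efforts': array([-2.78880783e-03, -4.48460162e+01, -2.31281573e+01, -3.64371126e-04,
        4.74621382e-03, -2.92849018e-05]), 'ee_pos': array([ 150.28875004, -528.76257445,  230.70610958]), 'eef_rot': array([[ 9.61946197e-01,  2.73238928e-01, -5.11847829e-05],
       [ 2.73238717e-01, -9.61945184e-01,  1.43787254e-03],
       [ 3.43645796e-04, -1.39714169e-03, -9.99998965e-01]]), 'force': array([ 0.1456333 ,  0.5313337 , -0.16242271]), 'ft_torque': array([-0.0161954 ,  0.01786792, -0.03954738]), 'width': 85.52584751217233}
scene {'fx': 385.4037183529285, 'fy': 385.4037183529285, 'cx': 252.64184417096067, 'cy': 193.61193323435737, 'k1': -0.06173842052637351, 'xyz': array([ 950.5993805 , -752.99877685, 1033.63010979]), 'attitude': array([[ 0.84033975, -0.40336036,  0.36211809],
       [ 0.5419877 ,  0.63614861, -0.54914868],
       [-0.00885611,  0.65773502,  0.75319732]])}
side {'fx': 353.103300911435, 'fy': 353.103300911435, 'cx': 249.94184627981855, 'cy': 187.4246678851829, 'k1': -0.07301020021795493, 'xyz': array([-90.5439675 , 531.49391024, 588.90910224]), 'attitude': array([[-0.71276129,  0.39313503, -0.58087536],
       [-0.70113113, -0.37613068,  0.60575643],
       [ 0.01965903,  0.83902953,  0.5437306 ]])}
wrist {'fx': 289.21551426852363, 'fy': 289.21551426852363, 'cx': 254.07304133321944, 'cy': 193.82290381062558, 'k1': -0.07009436035515637, 'xyz': array([ 214.87236606, -510.79193614,  373.22620935]), 'attitude': array([[ 0.27418435,  0.92703625,  0.2557865 ],
       [-0.96167623,  0.26467598,  0.07159231],
       [-0.00133187, -0.26561329,  0.96407873]])}
```

View pics/scene0.png

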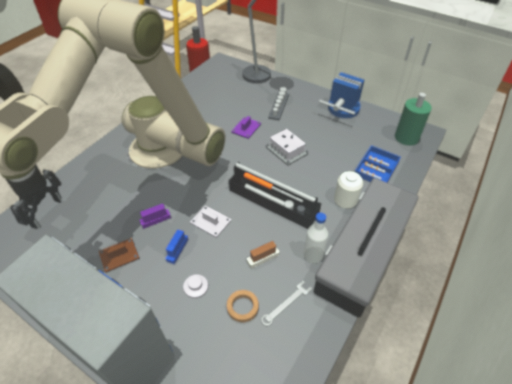

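View pics/side0.png

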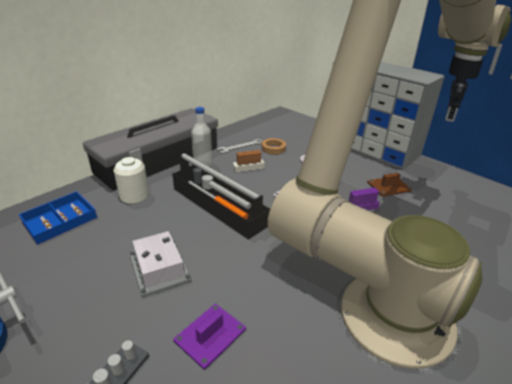

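View pics/wrist0.png

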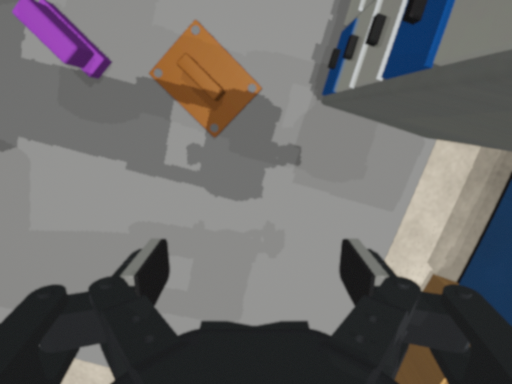

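Scene view: pad at about (287,147), silver cover (210,220), true scraper, white shoe with brown grip, (263,253), cap (196,286). The brown and purple covers and the blue and purple blocks are decoys. Now zooming in and measuring.

```bash
cat > h.py <<'E'
import numpy as np, cv2
from plant import r
def cam(s):
    K=np.array([[s["fx"],0,s["cx"]],[0,s["fy"],s["cy"]],[0,0,1]]); D=np.array([s["k1"],0,0,0,0.])
    return K,D,np.array(s["xyz"]),np.array(s["attitude"])
def rays(s,px):
    K,D,c,R=cam(s)
    p=cv2.undistortPoints(np.array(px,float).reshape(-1,1,2),K,D).reshape(-1,2)
    d=np.c_[p[:,0],-p[:,1],-np.ones(len(p))]@R.T
    return c,d
def plane(s,px,z):
    c,d=rays(s,px); t=(z-c[2])/d[:,2]
    return c+d*t[:,None]
def proj(s,P):
    K,D,c,R=cam(s); q=(np.array(P,float).reshape(-1,3)-c)@R
    q=np.c_[q[:,0],-q[:,1],-q[:,2]]
    return cv2.projectPoints(q.reshape(-1,1,3),np.zeros(3),np.zeros(3),K,D)[0].reshape(-1,2)
def tri(s1,p1,s2,p2):
    c1,d1=rays(s1,[p1]);c2,d2=rays(s2,[p2]);d1=d1[0]/np.linalg.norm(d1);d2=d2[0]/np.linalg.norm(d2)
    A=np.c_[d1,-d2];t=np.linalg.lstsq(A,c2-c1,rcond=None)[0]
    a=c1+d1*t[0];b=c2+d2*t[1];return (a+b)/2,np.linalg.norm(a-b)
def crop(s,x0,y0,w,h,k,name):
    im=s["color"][y0:y0+h,x0:x0+w,::-1]
    cv2.imwrite("pics/"+name,cv2.resize(im,None,fx=k,fy=k,interpolation=cv2.INTER_CUBIC))
E
python3 - <<'E'
from h import *
s=r.snapshot("scene");crop(s,170,120,160,160,5,"sc_a.png")
s=r.snapshot("side");crop(s,110,120,200,180,4,"si_a.png")
E
```

```text
(no output)
```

View pics/sc_a.png

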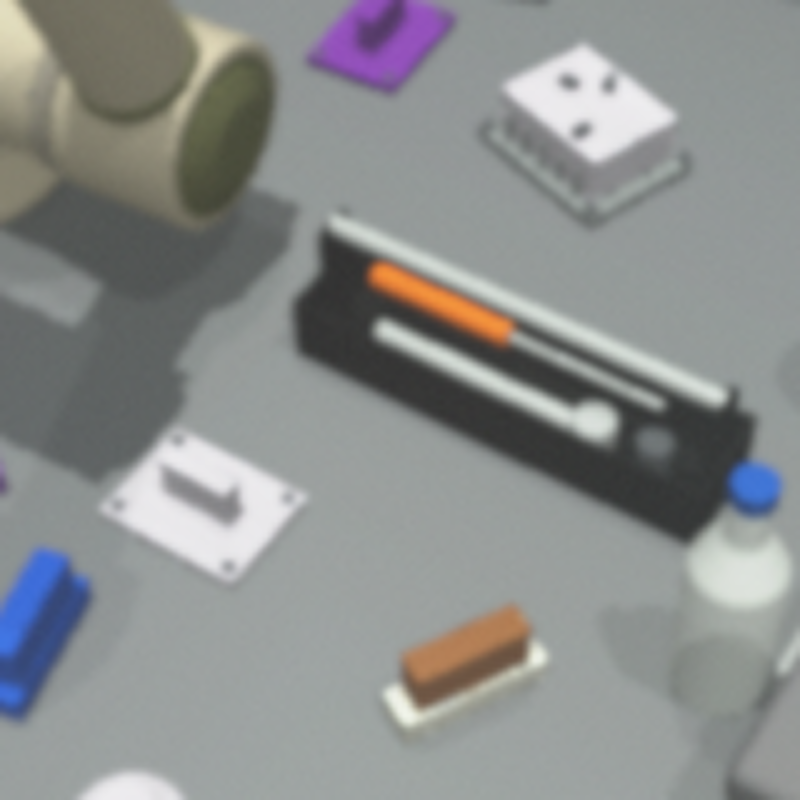

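View pics/si_a.png

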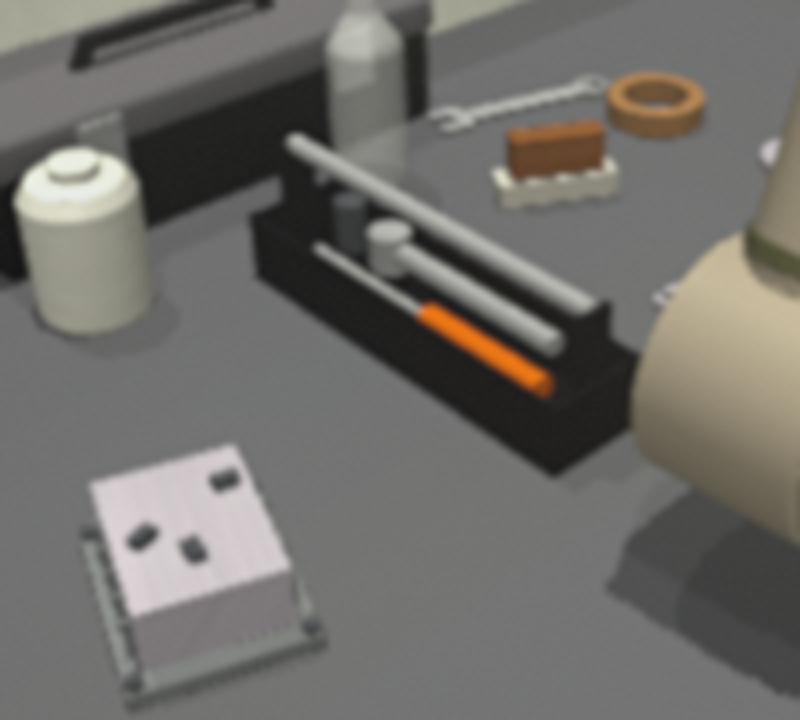

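Run:
```python
from h import *
np.set_printoptions(precision=1,suppress=True)
s=r.snapshot("scene");d=r.snapshot("side")
S=lambda p:(np.array(p,float)+.5)/5-.5+[170,120]
D=lambda p:(np.array(p,float)+.5)/4-.5+[110,120]
def rep(n,P):
    P=P[:,:2];c=P.mean(0);e=np.roll(P,-1,0)-P;print(n,P.tolist() and P,"c",c,"len",np.linalg.norm(e,axis=1),"ang",np.degrees(np.arctan2(e[:,1],e[:,0])))
rep("pad sc",plane(s,S([(583,43),(677,118),(600,165),(502,92)]),55))
rep("pad si",plane(d,D([(92,484),(235,446),(290,568),(137,613)]),55))
rep("cover",plane(s,S([(175,430),(308,497),(232,583),(100,508)]),10))
rep("grip",plane(s,S([(403,657),(517,606),(531,627),(420,680)]),60))
rep("shoe z22",plane(s,S([(385,690),(545,655)]),22)) 
rep("chips sc",plane(s,S([(569,82),(610,84),(581,130)]),61))
rep("chips si",plane(d,D([(224,479),(194,550),(143,537)]),61))
rep("bar",plane(s,S([(335,218),(725,398)]),107))
rep("bar",plane(d,D([(295,142),(595,308)]),107))
# coloured masks
hsv=cv2.cvtColor(s["color"],cv2.COLOR_RGB2HSV)
```

```text
pad sc [[405.9 321. ]
 [510.4 281.5]
 [486.4 204.2]
 [382.2 236. ]] c [446.2 260.7] len [111.7  81.  109.   88.3] ang [ -20.7 -107.2  163.    74.4]
pad si [[508.1 284.8]
 [480.  207.4]
 [377.5 243.7]
 [405.3 318.8]] c [442.7 263.7] len [ 82.4 108.7  80.1 108.3] ang [-110.   160.5   69.7  -18.3]
cover [[ 348.5 -141.2]
 [ 459.  -139.6]
 [ 457.5 -223.1]
 [ 347.2 -221.7]] c [ 403.1 -181.4] len [110.5  83.5 110.3  80.4] ang [  0.9 -91.  179.3  89.1]
grip [[ 599.1 -237.3]
 [ 637.6 -169.7]
 [ 652.4 -178.2]
 [ 616.3 -245.3]] c [ 626.3 -207.6] len [77.8 17.2 76.2 18.9] ang [  60.4  -29.8 -118.3  155. ]
shoe z22 [[ 589.1 -242.9]
 [ 658.6 -168.9]] c [ 623.8 -205.9] len [101.6 101.6] ang [  46.8 -133.2]
chips sc [[423.3 267.6]
 [451.1 282.5]
 [458.4 224.4]] c [444.3 258.2] len [31.6 58.5 55.7] ang [ 28.1 -82.9 129.1]
chips si [[454.1 231.9]
 [417.9 275.5]
 [445.  289.7]] c [439.  265.7] len [56.6 30.6 58.5] ang [129.7  27.7 -81.1]
bar [[383.5   9.6]
 [682.7   7.5]] c [533.1   8.5] len [299.2 299.2] ang [ -0.4 179.6]
bar [[679.5  11.5]
 [381.5   9. ]] c [530.5  10.2] len [298. 298.] ang [-179.5    0.5]
```

Both views agree to about 3 mm. Next come the obstacles near the path, then a move above the scraper for a close look.

```bash
cat >> h.py <<'E'
def go(x,y,z,yang):
    """tool-frame shift for target TCP, tool y axis at world angle yang (deg), tool down"""
    o=r.observe();R=np.array(o["eef_rot"]);p=np.array(o["ee_pos"])
    sh=R.T@(np.array([x,y,z])-p)
    cur=np.degrees(np.arctan2(R[1,1],R[0,1]))
    dw=(yang-cur+180)%360-180
    print("now",p.round(1),"yang",round(cur,1),"w",round(o["width"],1),"q6",round(o["q"][5],2),"F",np.round(o["force"],1),"-> shift",sh.round(1),"roll",round(-dw,1),"or",round(-dw+(180 if dw>0 else -180),1),"t",round(o["t"],2))
E
python3 - <<'E'
from h import *
np.set_printoptions(precision=1,suppress=True)
s=r.snapshot("scene");d=r.snapshot("side")
print("bottle cap top",tri(s,(321,217),d,(200,111)))
print("bottle cap",plane(s,[(321,217)],195))
print("canister top",plane(s,[(350,174)],118),plane(d,[(129,161)],118))
print("cap",plane(s,[(196,284)],20),"tape",plane(s,[(242,306)],12))
print("wrench",plane(s,[(264,322),(308,287)],4))
print("blue",plane(s,[(176,245)],40))
go(560,-240,230,-30)
E
```

```text
bottle cap top (array([ 750.3, -110.9,  191.1]), np.float64(2.61070541507867))
bottle cap [[ 752.  -112.7  195. ]]
canister top [[735.5 159.2 118. ]] [[737.8 152.8 118. ]]
cap [[ 513.4 -396.2   20. ]] tape [[ 662.  -377.5   12. ]]
wrench [[ 737.2 -381.1    4. ]
 [ 790.1 -221.1    4. ]]
blue [[ 387.3 -331.8   40. ]]
now [ 150.3 -529.   231.3] yang -74.1 w 85.2 q6 -0.22 F [-1.1  0.2  0.3] -> shift [ 473.1 -166.1    1.3] roll -44.1 or 135.9 t 0.45
```

Run:
```python
from h import *
go(595,-258,230,-30)
```

```text
now [ 150.3 -529.   231.3] yang -74.1 w 85.2 q6 -0.22 F [-1.1  0.2  0.3] -> shift [ 501.8 -139.2    1.3] roll -44.1 or 135.9 t 0.45
```

>>> arm_command(plan=[[56,-15,0,-5],[112,-31,0,-10],[167,-46,0,-15],[223,-62,0,-20],[279,-77,0,-25],[335,-93,0,-30],[390,-108,0,-35],[446,-124,0,-40],[502,-139,0,-44],[502,-139,0,-44]], jaw=1)

```text
t: 1.7
ee_pos: [597.6, -255.5, 230.3]
eef_rot: [[0.498, 0.867, -0.0], [0.867, -0.498, 0.001], [0.001, -0.001, -1.0]]
force: [-0.6, -0.1, -0.0]
width: 85.4
```

Run:
```python
from h import *
s=r.snapshot("wrist");cv2.imwrite("pics/w1.png",s["color"][:,:,::-1])
go(595,-258,230,-30)
```

```text
now [ 596.1 -257.   230.6] yang -30.0 w 85.3 q6 -0.07 F [ 0.1 -0.3  0. ] -> shift [-1.4 -0.4  0.6] roll -0.0 or 180.0 t 1.75
```

View pics/w1.png

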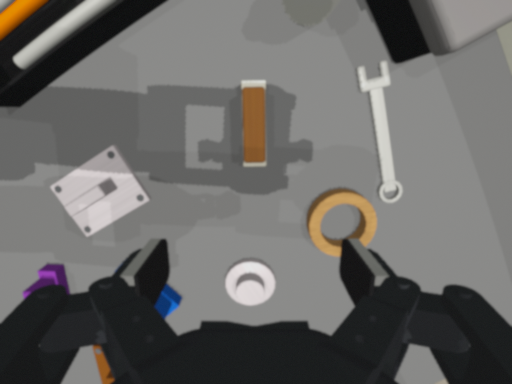

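The wrist view shows the scraper nearly square to the image at (254,124), and the cover at (100,190).

Run:
```python
from h import *
np.set_printoptions(precision=1,suppress=True)
s=r.snapshot("wrist")
hsv=cv2.cvtColor(s["color"],cv2.COLOR_RGB2HSV)
m=cv2.inRange(hsv,(3,100,60),(20,255,255));m[:, :220]=0;m[:,290:]=0;m[200:]=0
P=np.argwhere(m>0)[:,::-1].astype(float)
W=plane(s,P,60)[:,:2].astype(np.float32)
print("brown",len(P),P.min(0),P.max(0),cv2.minAreaRect(W))
go(625,-206,28,-30)
# cover plate corners
C=[(112,146),(149,199),(88,236),(51,187)]
Q=plane(s,C,10);e=np.roll(Q,-1,0)-Q
print(Q[:,:2],Q.mean(0),np.linalg.norm(e,axis=1),np.degrees(np.arctan2(e[:,1],e[:,0])))
crop(s,30,60,260,200,3,"w1c.png")
```

```text
brown 1581 [243.  85.] [265. 159.] ((625.0167236328125, -206.45095825195312), (76.75390625, 22.70488739013672), 61.04534912109375)
now [ 595.2 -257.9  230.9] yang -30.1 w 85.6 q6 -0.07 F [-0.2  0.  -0.2] -> shift [ 59.9  -0.1 202.9] roll -0.1 or 179.9 t 1.8
[[ 454.7 -141. ]
 [ 455.6 -222.4]
 [ 348.3 -222.9]
 [ 347.8 -141.1]] [ 401.6 -181.9   10. ] [ 81.4 107.3  81.7 106.9] [ -89.3 -179.8   90.4    0.1]
```

View pics/w1c.png

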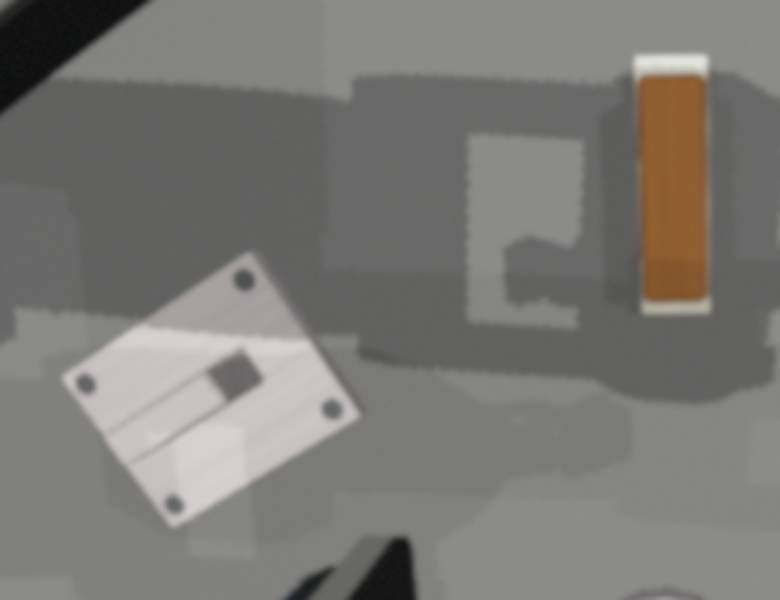

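>>> arm_command(plan=[[30,0,20,-1],[60,0,40,-1],[60,0,90,-1],[60,0,135,-1],[60,0,170,-1],[60,0,190,-1],[60,0,202,-1],[60,0,202,-1],[60,0,202,-1]])

```text
t: 2.92
ee_pos: [625.4, -206.5, 30.1]
eef_rot: [[0.487, 0.873, 0.001], [0.873, -0.487, -0.001], [-0.0, 0.001, -1.0]]
force: [-0.1, 0.0, 0.4]
width: 85.9
```

Run:
```python
from h import *
go(625,-206.3,28,-29)
s=r.snapshot("wrist");cv2.imwrite("pics/w2.png",s["color"][:,:,::-1])
```

```text
now [ 625.4 -206.5   30.1] yang -29.1 w 85.9 q6 0.01 F [-0.1  0.   0.4] -> shift [ 0.  -0.5  2.1] roll -0.1 or 179.9 t 2.92
```

View pics/w2.png

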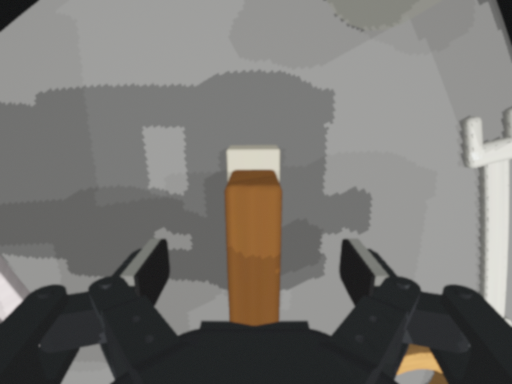

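>>> arm_command(plan=[[0,0,-3,0],[0,0,-3,0],[0,0,-3,0],[0,0,-3,0],[0,0,-3,0],[0,0,-3,0],[0,0,-3,0],[0,0,-3,0]], jaw=0)

```text
t: 3.98
ee_pos: [625.6, -206.4, 33.3]
eef_rot: [[0.487, 0.874, 0.001], [0.874, -0.487, -0.001], [-0.0, 0.001, -1.0]]
force: [-1.3, 1.1, 5.0]
width: 22.9
```

Run:
```python
from h import *
go(620,-180,175,-29)
```

```text
now [ 625.6 -206.4   33.3] yang -29.1 w 22.9 q6 0.01 F [-1.3  1.1  5. ] -> shift [  20.4  -17.5 -141.8] roll -0.1 or 179.9 t 3.98
```

>>> arm_command(plan=[[0,0,-20,0],[0,0,-60,0],[0,0,-110,0],[0,0,-160,0],[0,0,-160,0],[0,0,-160,0]])

```text
t: 4.72
ee_pos: [624.8, -206.1, 191.6]
eef_rot: [[0.487, 0.873, -0.001], [0.873, -0.487, 0.0], [-0.0, -0.001, -1.0]]
force: [-1.1, 0.6, -1.8]
width: 23.1
```

Run:
```python
from h import *
go(365,289,193,-18.7)
go(600,150,193,-18.7)
go(480,260,193,-18.7)
s=r.snapshot("wrist");cv2.imwrite("pics/w3.png",s["color"][:,:,::-1])
```

```text
now [ 624.8 -206.1  191.6] yang -29.1 w 23.1 q6 0.01 F [-1.1  0.6 -1.8] -> shift [ 305.9 -468.    -0.8] roll -10.4 or 169.6 t 4.72
now [ 624.8 -206.1  191.6] yang -29.1 w 23.1 q6 0.01 F [-1.1  0.6 -1.8] -> shift [ 298.9 -195.1   -1.2] roll -10.4 or 169.6 t 4.72
now [ 624.8 -206.1  191.6] yang -29.1 w 23.1 q6 0.01 F [-1.1  0.6 -1.8] -> shift [ 336.6 -353.4   -1. ] roll -10.4 or 169.6 t 4.72
```

View pics/w3.png

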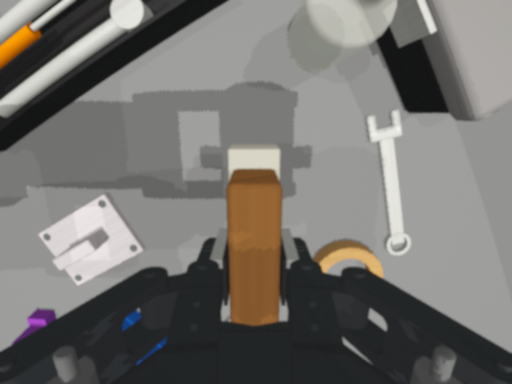

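>>> arm_command(plan=[[31,-47,0,-1],[61,-94,0,-2],[92,-140,0,-3],[122,-187,0,-4],[153,-234,0,-5],[184,-281,0,-6],[214,-328,0,-7],[245,-374,0,-8],[275,-421,0,-9],[303,-463,0,-10]])

```text
t: 6.02
ee_pos: [366.1, 285.3, 190.8]
eef_rot: [[0.327, 0.945, -0.005], [0.945, -0.327, -0.0], [-0.002, -0.005, -1.0]]
force: [0.3, 0.3, -0.9]
width: 22.9
```

Run:
```python
from h import *
go(370,288,193,-18.7)
s=r.snapshot("wrist");cv2.imwrite("pics/w4.png",s["color"][:,:,::-1])
```

```text
now [366.1 285.3 190.8] yang -19.1 w 22.9 q6 0.74 F [ 0.3  0.3 -0.9] -> shift [ 3.8  2.8 -2.2] roll -0.4 or 179.6 t 6.03
```

View pics/w4.png

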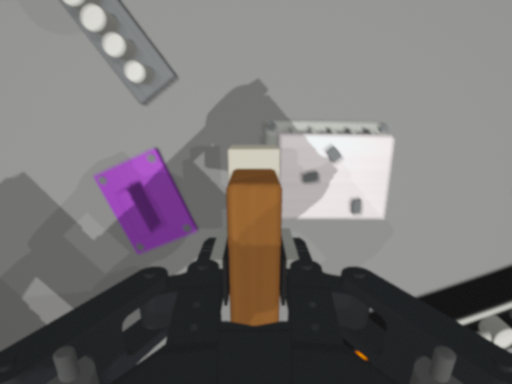

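Run:
```python
from h import *
np.set_printoptions(precision=1,suppress=True)
s=r.snapshot("wrist");crop(s,215,100,200,150,4,"w4c.png")
Q=plane(s,[(392,135),(385,218),(281,218)],55);e=np.diff(Q,axis=0)
print(Q,(Q[0]+Q[2])/2,np.linalg.norm(e,axis=1),np.degrees(np.arctan2(e[:,1],e[:,0])))
print(plane(s,[(333,154),(310,177),(355,206)],60))
```

```text
[[503.7 293.   55. ]
 [479.3 212.   55. ]
 [377.2 247.   55. ]] [440.4 270.   55. ] [ 84.6 108. ] [-106.7  161.1]
[[443.4 294.5  60. ]
 [416.5 280.   60. ]
 [451.2 237.1  60. ]]
```

View pics/w4c.png

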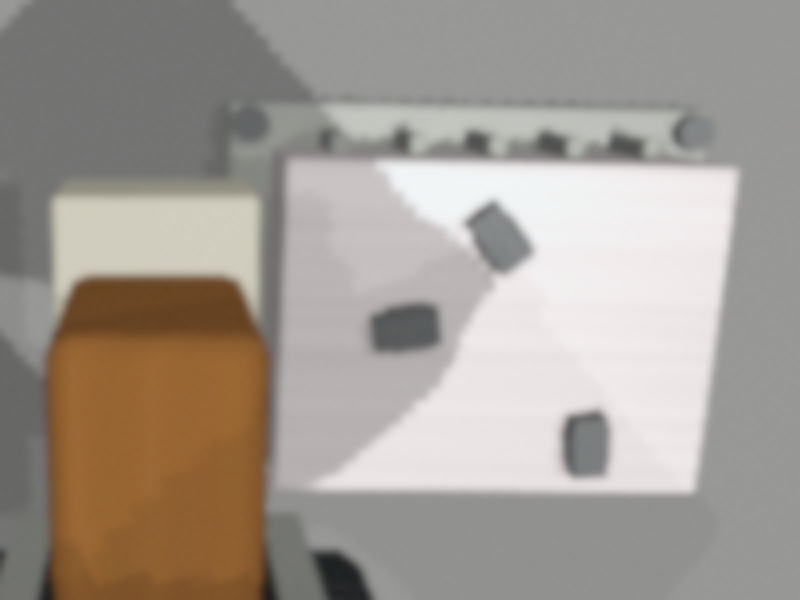

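Run:
```python
from h import *
np.set_printoptions(precision=1,suppress=True)
s=r.snapshot("wrist")
f=lambda p:(np.array(p,float)+.5)/4-.5+[215,100]
Q=plane(s,f([(738,168),(696,492),(277,488),(288,157)]),55);e=np.roll(Q,-1,0)-Q
print(Q,Q.mean(0),(Q[0]+Q[2])/2,np.linalg.norm(e,axis=1),np.degrees(np.arctan2(e[:,1],e[:,0])))
print(plane(s,f([(500,237),(405,327),(587,444)]),60))
crop(s,215,100,200,150,4,"w4d.png")
go(370,288,92,-18.7)
```

```text
[[510.8 282.4  55. ]
 [483.7 203.4  55. ]
 [380.4 239.9  55. ]
 [407.8 319.2  55. ]] [445.7 261.2  55. ] [445.6 261.2  55. ] [ 83.5 109.6  83.8 109.4] [-108.9  160.5   71.   -19.6]
[[449.9 285.7  60. ]
 [422.3 271.7  60. ]
 [457.9 227.9  60. ]]
now [366.1 285.3 190.8] yang -18.9 w 23.3 q6 0.73 F [-0.1 -0.7 -1.3] -> shift [ 4.   3.3 98.8] roll -0.2 or 179.8 t 6.17
```

View pics/w4d.png

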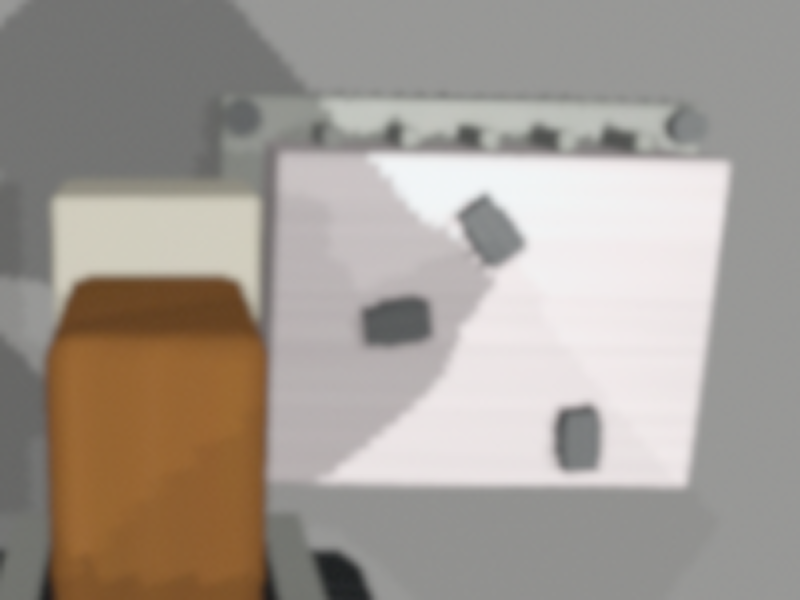

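>>> arm_command(plan=[[4,1,30,0],[4,1,60,0],[4,1,85,0],[4,1,97,0],[4,1,100,0],[4,1,100,0],[4,1,100,0]])

```text
t: 7.05
ee_pos: [368.2, 288.9, 91.5]
eef_rot: [[0.324, 0.946, -0.004], [0.946, -0.324, 0.0], [-0.001, -0.004, -1.0]]
force: [0.3, 0.5, -1.9]
width: 23.1
```

Run:
```python
from h import *
go(505,241,90,-19.2)
for n in ["wrist","side"]:
    s=r.snapshot(n)
    if n=="wrist": crop(s,150,50,260,200,3,"w5.png")
    else: crop(s,110,180,120,130,5,"s5.png")
```

```text
now [368.2 288.9  91.5] yang -18.9 w 23.1 q6 0.74 F [ 0.3  0.5 -1.9] -> shift [ -1.  144.9   0.9] roll 0.3 or -179.7 t 7.05
```

View pics/w5.png

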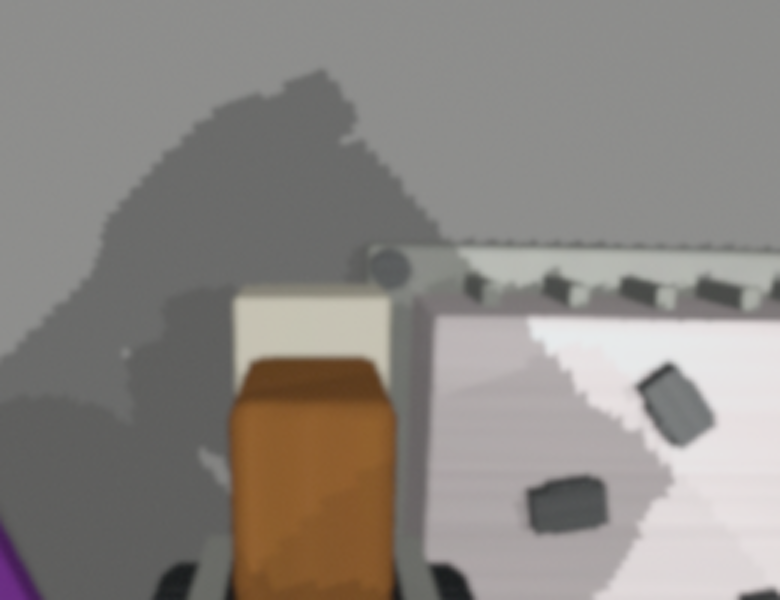

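View pics/s5.png

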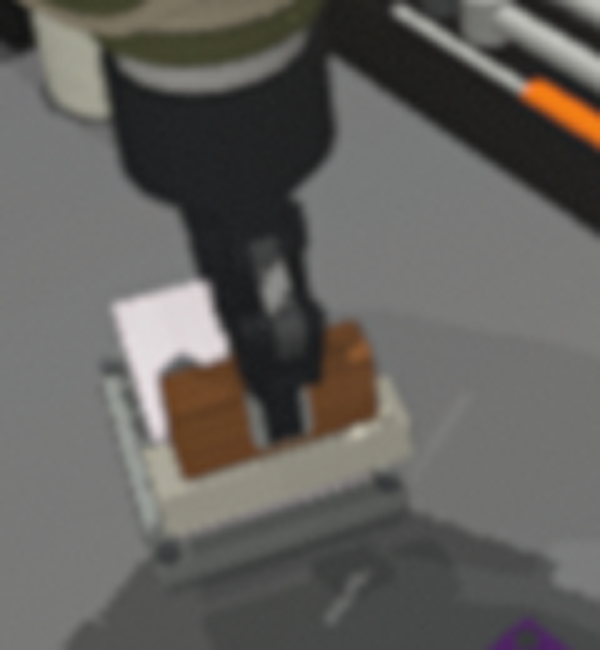

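>>> arm_command(plan=[[-2,6,1,0],[-2,20,1,0],[-2,34,1,0],[-2,48,1,0],[-2,62,1,0],[-2,76,1,0],[-2,88,1,0],[-2,98,1,0],[-2,108,1,0],[-2,116,1,0]])

```text
t: 8.4
ee_pos: [477.7, 249.2, 89.9]
eef_rot: [[0.324, 0.946, -0.004], [0.946, -0.324, 0.0], [-0.001, -0.004, -1.0]]
force: [0.4, 0.0, -1.1]
width: 22.8
```

Run:
```python
from h import *
go(505,241,90,-19.2)
for n in ["wrist","side"]:
    s=r.snapshot(n)
    if n=="wrist": crop(s,150,50,260,200,3,"w6.png")
    else: crop(s,110,180,120,130,5,"s6.png")
```

```text
now [477.7 249.2  89.9] yang -18.9 w 22.8 q6 0.59 F [ 0.4  0.  -1.1] -> shift [ 1.1 28.5 -0.2] roll 0.3 or -179.7 t 8.4
```

View pics/w6.png

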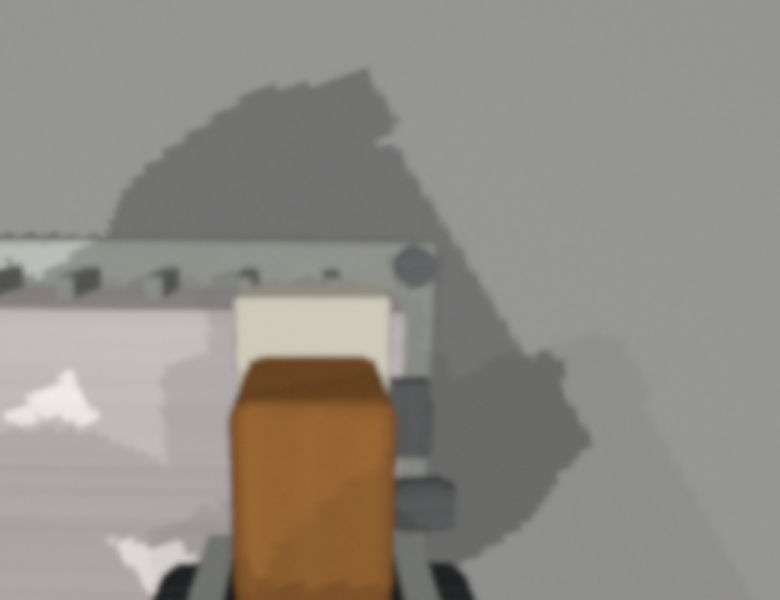

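View pics/s6.png

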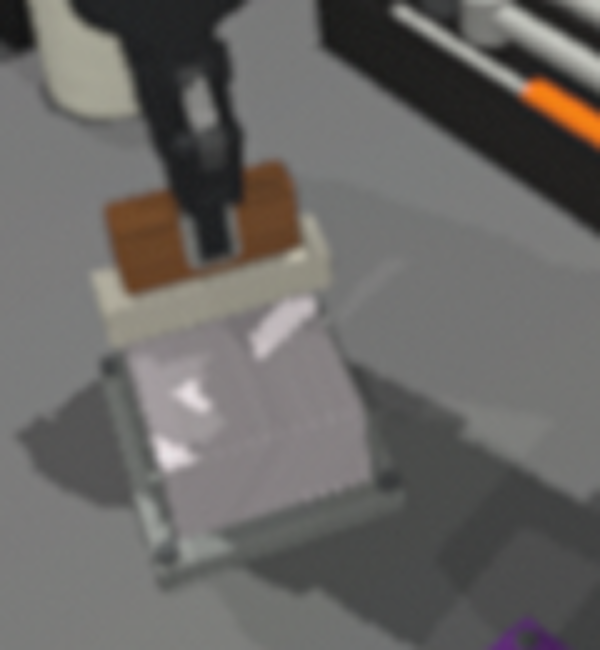

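Two chips are visible at the leading edge ((395,415) and (420,500) in the zoom). The push continues past the edge.

>>> arm_command(plan=[[1,6,0,0],[1,13,0,0],[1,20,0,0],[1,27,0,0],[1,33,0,0],[1,33,0,0],[1,33,0,0],[1,33,0,0]])

```text
t: 9.5
ee_pos: [509.3, 239.5, 89.8]
eef_rot: [[0.324, 0.946, -0.003], [0.946, -0.324, 0.0], [-0.001, -0.003, -1.0]]
force: [0.5, 0.1, -1.3]
width: 23.0
```

Run:
```python
from h import *
go(505,241,190,-19.2)
for n in ["wrist","scene"]:
    s=r.snapshot(n)
    if n=="wrist": crop(s,150,50,260,200,3,"w7.png")
    else: crop(s,240,90,120,100,6,"s7.png")
```

```text
now [509.3 239.5  89.8] yang -18.9 w 23.0 q6 0.56 F [ 0.5  0.1 -1.3] -> shift [  -0.    -4.9 -100.2] roll 0.3 or -179.7 t 9.5
```

View pics/w7.png

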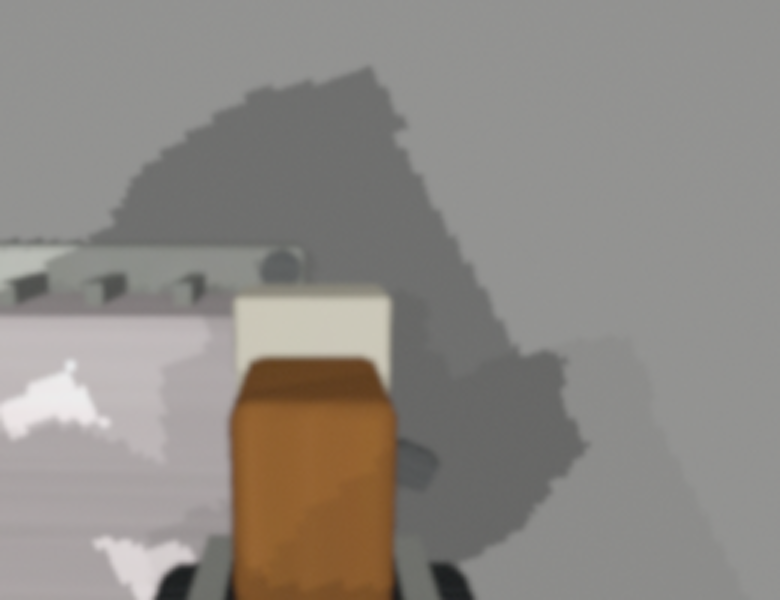

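View pics/s7.png

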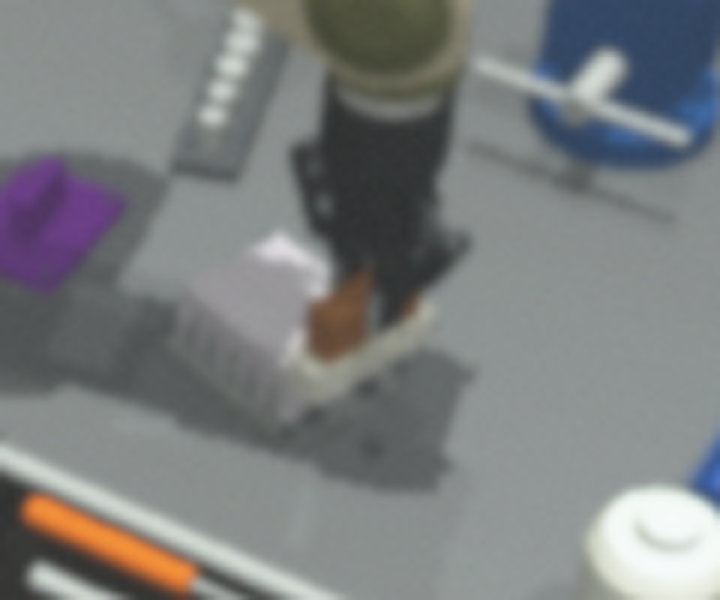

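>>> arm_command(plan=[[0,0,-30,0],[0,0,-70,0],[0,0,-110,0],[0,0,-110,0],[0,0,-110,0]])

```text
t: 10.22
ee_pos: [509.2, 239.4, 199.0]
eef_rot: [[0.324, 0.946, -0.005], [0.946, -0.324, 0.0], [-0.002, -0.005, -1.0]]
force: [-0.1, 0.1, -2.2]
width: 23.2
```

Run:
```python
from h import *
go(625,-206,200,-29)
for n in ["wrist","side"]:
    s=r.snapshot(n)
    if n=="wrist": crop(s,60,50,300,200,2.6,"w8.png")
    else: crop(s,110,180,120,130,5,"s8.png")
```

```text
now [509.2 239.4 199. ] yang -18.9 w 23.2 q6 0.56 F [-0.1  0.1 -2.2] -> shift [-383.7  254.    -1.6] roll 10.1 or -169.9 t 10.22
```

View pics/w8.png

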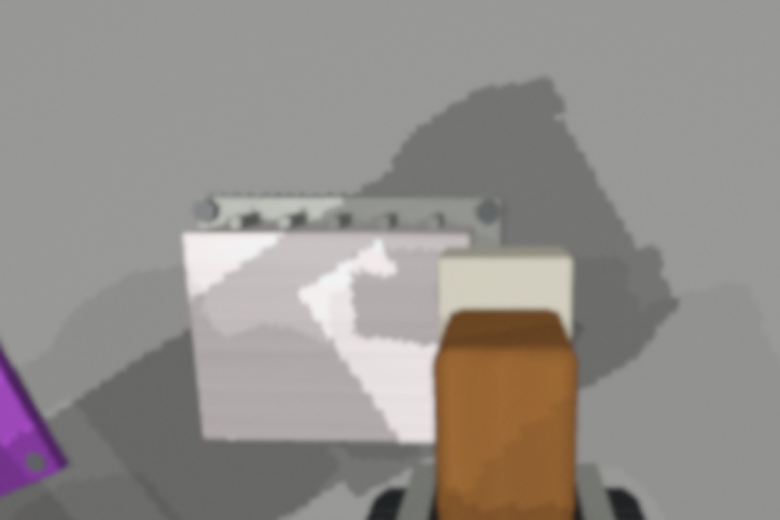

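View pics/s8.png

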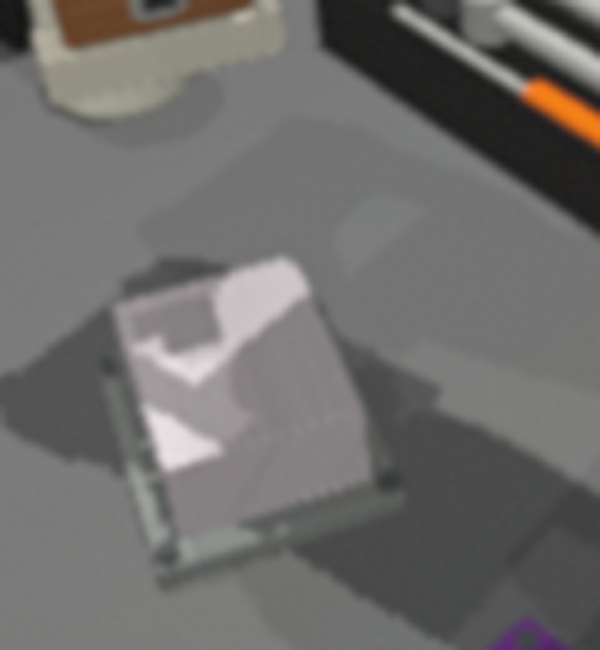

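The side and wrist views show the face clear. Carrying the scraper back to its spot.

>>> arm_command(plan=[[-40,26,0,1],[-82,54,0,2],[-126,83,0,3],[-170,112,0,4],[-214,141,0,5],[-258,170,0,7],[-302,200,0,8],[-344,228,0,9],[-384,254,0,10],[-384,254,0,10]])

```text
t: 11.58
ee_pos: [624.7, -209.5, 195.6]
eef_rot: [[0.487, 0.873, -0.009], [0.873, -0.487, 0.001], [-0.004, -0.008, -1.0]]
force: [0.4, 1.5, -1.9]
width: 22.9
```

Run:
```python
from h import *
go(625.5,-206.4,34.5,-29.1)
```

```text
now [ 624.7 -209.5  195.6] yang -29.2 w 22.9 q6 0.01 F [ 0.4  1.5 -1.9] -> shift [  3.7   0.5 161. ] roll -0.1 or 179.9 t 11.57
```

>>> arm_command(plan=[[3,0,40,0],[3,0,90,0],[3,0,130,0],[3,0,150,0],[3,0,157,0],[3,0,160,0],[3,0,161,0],[3,0,161,0]])

```text
t: 12.58
ee_pos: [625.0, -206.9, 35.3]
eef_rot: [[0.487, 0.873, -0.007], [0.873, -0.487, 0.0], [-0.004, -0.007, -1.0]]
force: [-0.1, 0.9, -2.4]
width: 22.9
```

Run:
```python
from h import *
go(625.5,-206.4,33.3,-29.1)
```

```text
now [ 625.  -206.9   35.3] yang -29.2 w 22.9 q6 0.01 F [-0.1  0.9 -2.4] -> shift [0.7 0.2 2. ] roll -0.1 or 179.9 t 12.57
```

>>> arm_command(plan=[[0,0,1,0],[0,0,2,0],[0,0,2,0]])

```text
t: 12.95
ee_pos: [625.1, -207.0, 33.5]
eef_rot: [[0.487, 0.873, -0.007], [0.873, -0.487, -0.0], [-0.004, -0.006, -1.0]]
force: [-0.3, -0.5, 0.4]
width: 23.0
```

>>> arm_command(plan=[[0,0,0,0],[0,0,0,0],[0,0,0,0],[0,0,0,0],[0,0,0,0],[0,0,0,0]], jaw=1)

```text
t: 13.7
ee_pos: [625.1, -207.0, 33.5]
eef_rot: [[0.487, 0.873, -0.007], [0.873, -0.487, -0.0], [-0.004, -0.006, -1.0]]
force: [-0.8, -0.8, 0.6]
width: 85.6
```

>>> arm_command(plan=[[0,0,-30,0],[0,0,-70,0],[0,0,-120,0],[0,0,-170,0],[0,0,-170,0],[0,0,-170,0]])

```text
t: 14.45
ee_pos: [625.9, -206.7, 202.6]
eef_rot: [[0.487, 0.873, -0.008], [0.873, -0.487, 0.001], [-0.004, -0.008, -1.0]]
force: [0.4, 0.3, -0.3]
width: 85.7
```

Run:
```python
from h import *
s=r.snapshot("wrist");cv2.imwrite("pics/w9.png",s["color"][:,:,::-1])
go(402,-240,200,90)
s=r.snapshot("scene");crop(s,170,120,160,160,5,"sc9.png")
```

```text
now [ 625.8 -206.7  202. ] yang -29.2 w 85.2 q6 0.01 F [ 0.2  1.1 -0.3] -> shift [-138.1 -179.2    4.1] roll -119.2 or 60.8 t 14.5
```

View pics/w9.png

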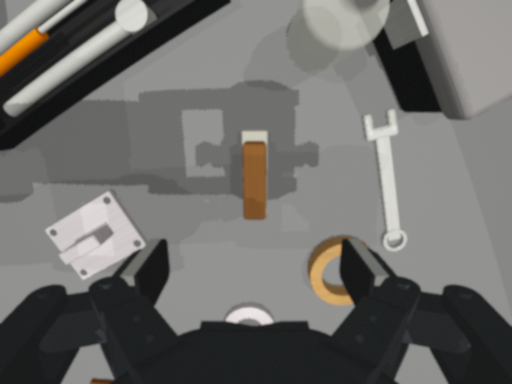

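View pics/sc9.png

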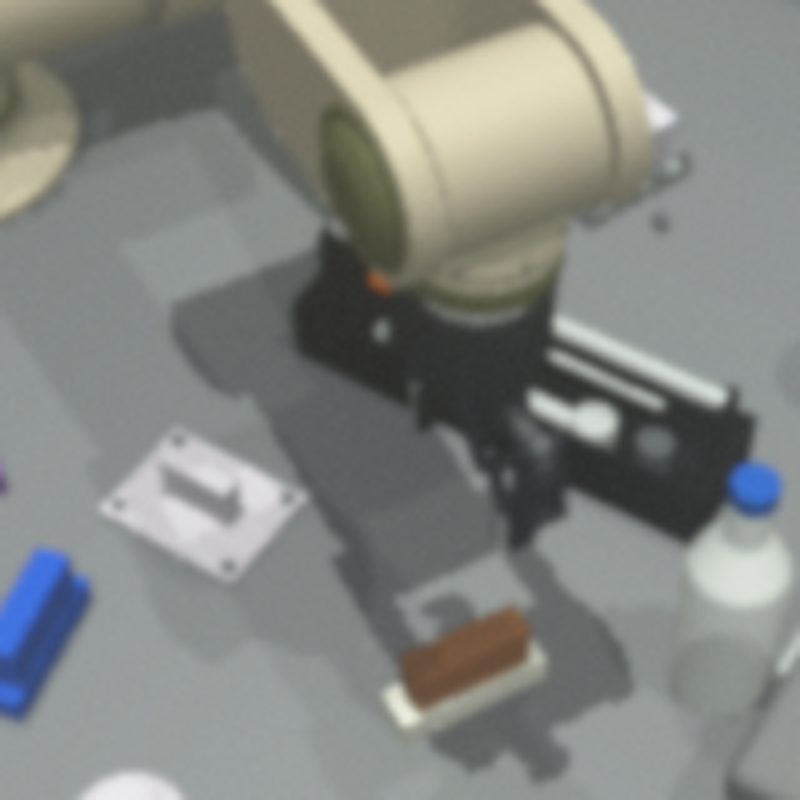

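Run:
```python
from h import *
go(345,-182,215,-90)
```

```text
now [ 625.8 -206.7  201.8] yang -29.2 w 85.2 q6 0.01 F [-0.5  0.8 -0. ] -> shift [-115.3 -257.4  -10.4] roll 60.8 or -119.2 t 14.55
```

>>> arm_command(plan=[[-15,-32,-2,8],[-29,-64,-3,16],[-43,-96,-4,24],[-58,-128,-5,32],[-72,-161,-6,40],[-87,-193,-8,48],[-101,-225,-9,55],[-115,-257,-10,61],[-115,-257,-10,61],[-115,-257,-10,61]])

```text
t: 15.8
ee_pos: [345.7, -182.1, 214.3]
eef_rot: [[1.0, -0.002, -0.01], [-0.002, -1.0, 0.002], [-0.01, -0.002, -1.0]]
force: [1.1, -0.1, -0.1]
width: 85.3
```

>>> arm_command(plan=[[0,0,0,0],[0,0,0,0]])

```text
t: 16.05
ee_pos: [346.2, -182.1, 214.0]
eef_rot: [[1.0, -0.001, -0.01], [-0.001, -1.0, 0.002], [-0.01, -0.002, -1.0]]
force: [0.8, 0.6, 0.5]
width: 85.4
```

Run:
```python
from h import *
go(402,-182,215,-90)
s=r.snapshot("wrist");cv2.imwrite("pics/w10f.png",s["color"][:,:,::-1]);crop(s,170,60,170,140,4.5,"w10.png")
```

```text
now [ 346.2 -182.1  214. ] yang -90.1 w 85.4 q6 0.79 F [0.8 0.6 0.5] -> shift [55.8 -0.2 -1.6] roll -0.1 or 179.9 t 16.05
```

View pics/w10f.png

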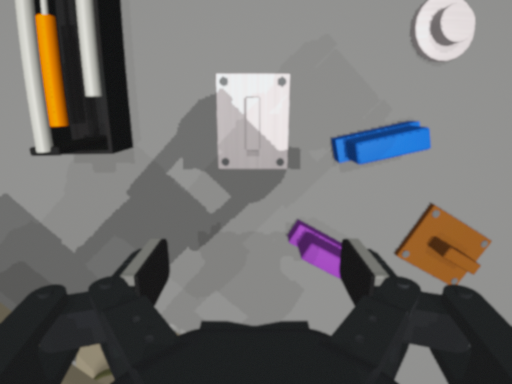

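View pics/w10.png

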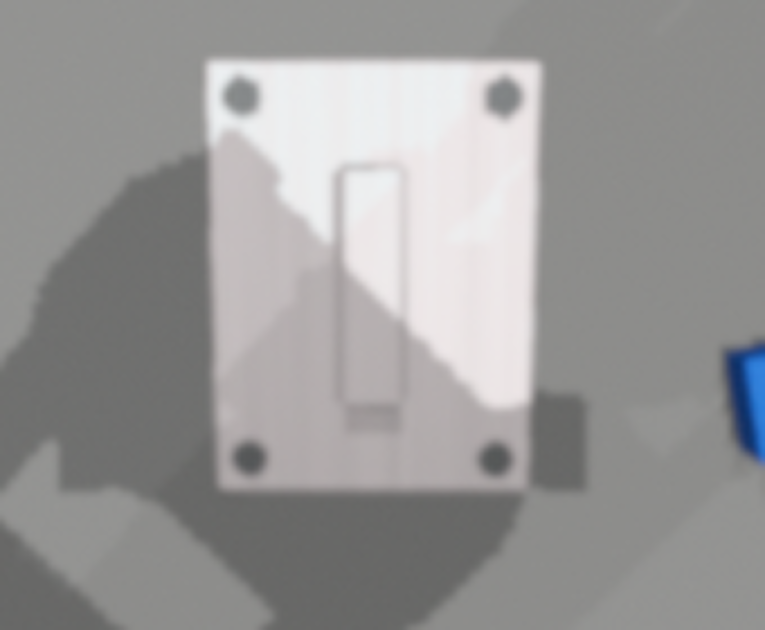

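Run:
```python
from h import *
np.set_printoptions(precision=1,suppress=True)
s=r.snapshot("wrist")
f=lambda p:(np.array(p,float)+.5)/4.5-.5+[170,60]
for c,z in (([(207,61),(541,61),(528,490),(219,490)],10),([(336,164),(406,164),(404,405),(338,405)],46)):
    Q=plane(s,f(c),z);e=np.roll(Q,-1,0)-Q
    print(Q[:,:2],Q.mean(0),np.linalg.norm(e,axis=1),np.degrees(np.arctan2(e[:,1],e[:,0])))
go(402,-182,30,-90)
```

```text
[[ 456.6 -138.7]
 [ 456.6 -222.1]
 [ 347.4 -221.8]
 [ 347.5 -138.4]] [ 402.  -180.2   10. ] [ 83.5 109.1  83.4 109.2] [-90.1 179.8  90.   -0.2]
[[ 429.9 -172. ]
 [ 429.9 -187.9]
 [ 374.9 -187.7]
 [ 375.  -172. ]] [ 402.4 -179.9   46. ] [15.9 54.9 15.7 54.9] [-90.1 179.8  90.    0. ]
now [ 346.  -182.1  214.1] yang -90.1 w 85.3 q6 0.79 F [ 1.2 -0.1  0.1] -> shift [ 57.9   0.2 183.5] roll -0.1 or 179.9 t 16.15
```

>>> arm_command(plan=[[30,-1,30,0],[58,-1,60,0],[58,-1,110,0],[58,-1,150,0],[58,-1,175,0],[58,-1,188,0],[58,-1,191,0],[58,-1,191,0],[58,-1,191,0]])

```text
t: 17.27
ee_pos: [402.3, -181.0, 23.0]
eef_rot: [[1.0, -0.001, -0.009], [-0.001, -1.0, 0.001], [-0.009, -0.001, -1.0]]
force: [0.5, -0.5, 0.2]
width: 84.9
```

Run:
```python
from h import *
go(402.2,-180.5,22,-90)
s=r.snapshot("wrist");crop(s,100,60,300,280,2,"w11.png")
s=r.snapshot("scene");crop(s,160,170,100,90,7,"s11.png")
```

```text
now [ 402.3 -181.    23. ] yang -90.1 w 84.9 q6 0.89 F [ 0.5 -0.5  0.2] -> shift [-0.1 -0.5  1. ] roll -0.1 or 179.9 t 17.27
```

View pics/w11.png

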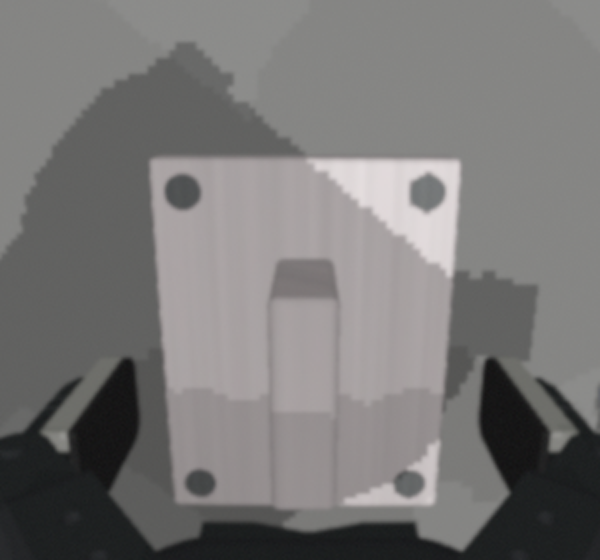

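View pics/s11.png

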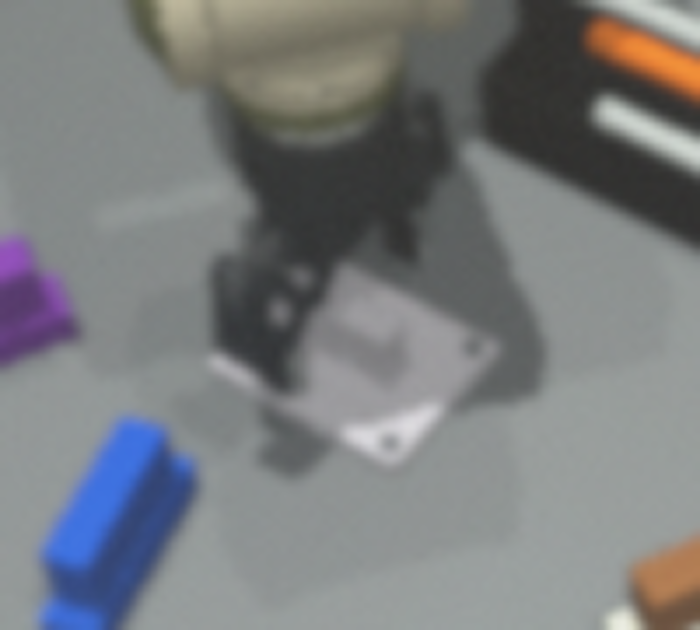

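The fingers straddle the rib, centred on it. Closing now.

>>> arm_command(plan=[[0,0,0,0],[0,0,0,0],[0,0,0,0],[0,0,0,0],[0,0,0,0],[0,0,0,0],[0,0,0,0],[0,0,0,0]], jaw=0)

```text
t: 18.38
ee_pos: [402.3, -180.9, 23.2]
eef_rot: [[1.0, -0.001, -0.009], [-0.001, -1.0, 0.001], [-0.009, -0.001, -1.0]]
force: [-0.7, 0.2, 4.7]
width: 15.0
```

>>> arm_command(plan=[[0,0,-8,0],[0,0,-20,0],[0,0,-30,0],[0,0,-30,0],[0,0,-30,0]])

```text
t: 19.0
ee_pos: [402.4, -180.9, 53.1]
eef_rot: [[1.0, -0.001, -0.009], [-0.001, -1.0, 0.001], [-0.009, -0.001, -1.0]]
force: [-0.0, 0.3, -1.9]
width: 14.9
```

Run:
```python
from h import *
go(402.2,-180.5,22,-90)
s=r.snapshot("wrist");crop(s,100,60,300,280,2,"w12.png")
s=r.snapshot("scene");crop(s,160,170,100,90,7,"s12.png")
```

```text
now [ 402.4 -180.9   53.1] yang -90.1 w 14.9 q6 0.89 F [-0.   0.3 -1.9] -> shift [ 0.1 -0.3 31.1] roll -0.1 or 179.9 t 19.0
```

View pics/w12.png

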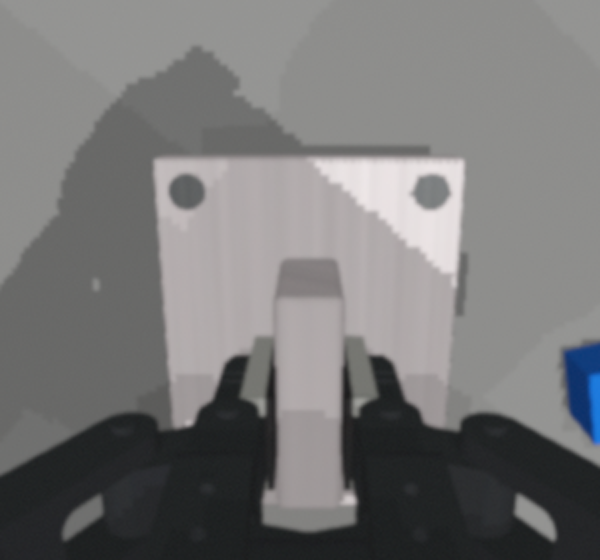

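View pics/s12.png

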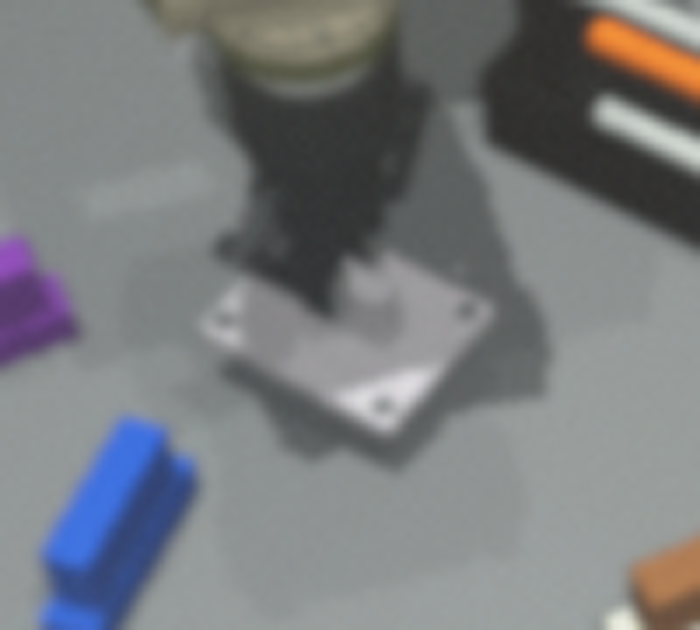

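>>> arm_command(plan=[[0,0,-40,0],[0,0,-90,0],[0,0,-135,0],[0,0,-140,0],[0,0,-140,0]])

```text
t: 19.73
ee_pos: [403.4, -180.8, 192.0]
eef_rot: [[1.0, -0.002, -0.011], [-0.002, -1.0, 0.003], [-0.011, -0.003, -1.0]]
force: [-0.5, 0.3, -3.5]
width: 14.8
```

Run:
```python
from h import *
go(445,262,190,-109.2)
```

```text
now [ 403.4 -180.8  192. ] yang -90.1 w 14.8 q6 0.89 F [-0.5  0.3 -3.5] -> shift [  41.  -442.8    2.7] roll 19.1 or -160.9 t 19.73
```

>>> arm_command(plan=[[3,-30,0,1],[8,-75,0,3],[13,-125,0,5],[18,-175,0,7],[23,-225,0,10],[28,-275,0,12],[33,-325,0,14],[37,-375,0,16],[40,-420,0,18],[41,-443,0,19]])

```text
t: 20.98
ee_pos: [444.1, 264.0, 190.3]
eef_rot: [[0.945, -0.326, -0.015], [-0.326, -0.945, 0.001], [-0.015, 0.004, -1.0]]
force: [-0.5, -0.6, -3.2]
width: 14.7
```

>>> arm_command(plan=[[0,0,0,0],[0,0,0,0],[0,0,0,0]])

```text
t: 21.35
ee_pos: [444.1, 263.1, 189.8]
eef_rot: [[0.945, -0.327, -0.016], [-0.327, -0.945, 0.001], [-0.015, 0.004, -1.0]]
force: [-0.6, -0.7, -2.1]
width: 14.7
```

Run:
```python
from h import *
go(445,262,90,-109.2)
s=r.snapshot("wrist");cv2.imwrite("pics/w13.png",s["color"][:,:,::-1])
s=r.snapshot("scene");crop(s,210,70,150,120,5,"s13.png")
s=r.snapshot("side");crop(s,90,130,150,140,5,"d13.png")
```

```text
now [444.1 263.1 189.8] yang -109.1 w 14.7 q6 2.2 F [-0.6 -0.7 -2.1] -> shift [ 2.8  0.3 99.8] roll 0.1 or -179.9 t 21.35
```

View pics/w13.png

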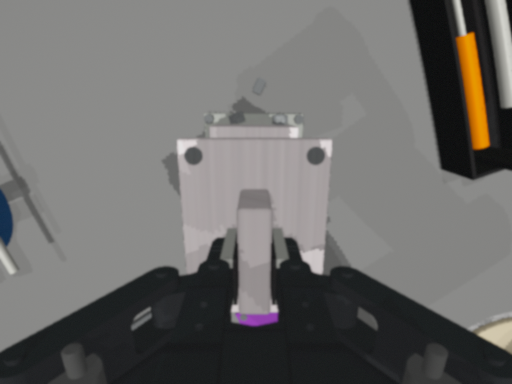

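View pics/s13.png

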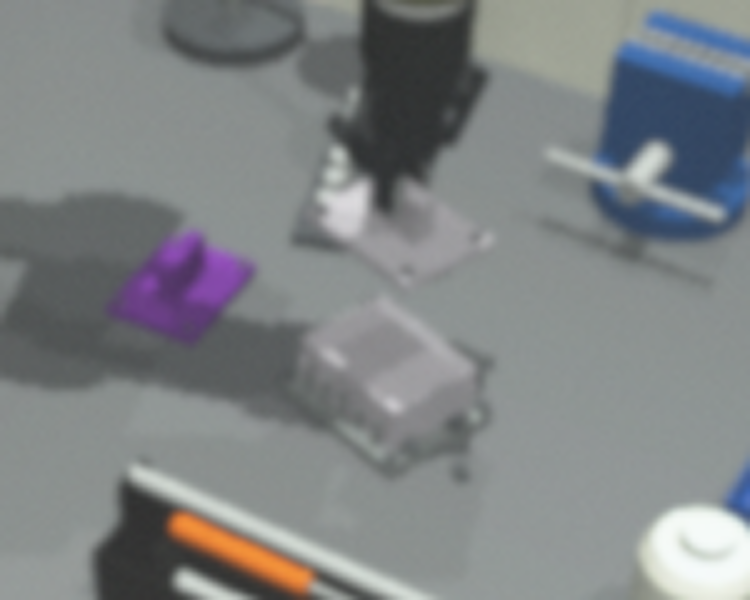

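View pics/d13.png

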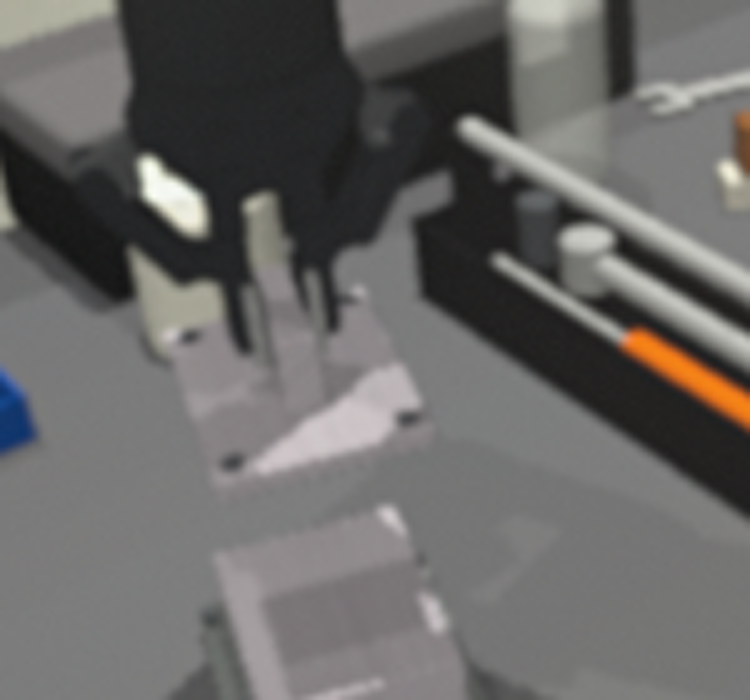

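>>> arm_command(plan=[[1,0,25,0],[2,0,50,0],[2,0,70,0],[2,0,78,0],[2,0,80,0],[2,0,80,0],[2,0,80,0]])

```text
t: 22.38
ee_pos: [445.2, 262.9, 110.9]
eef_rot: [[0.945, -0.327, -0.014], [-0.327, -0.945, 0.002], [-0.014, 0.003, -1.0]]
force: [0.4, 0.6, -3.1]
width: 14.7
```

Run:
```python
from h import *
go(445,262,89,-109.2)
s=r.snapshot("wrist");crop(s,150,60,220,230,3,"w14.png")
s=r.snapshot("scene");crop(s,250,100,80,80,7,"s14.png")
s=r.snapshot("side");crop(s,110,180,110,120,6,"d14.png")
```

```text
now [445.2 262.9 110.9] yang -109.1 w 14.7 q6 2.2 F [ 0.4  0.6 -3.1] -> shift [ 0.4  0.9 21.9] roll 0.1 or -179.9 t 22.38
```

View pics/w14.png

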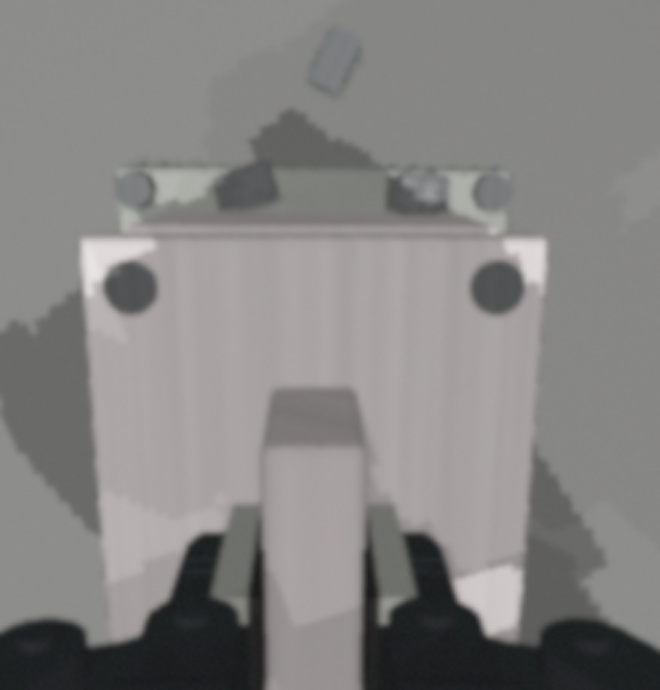

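View pics/s14.png

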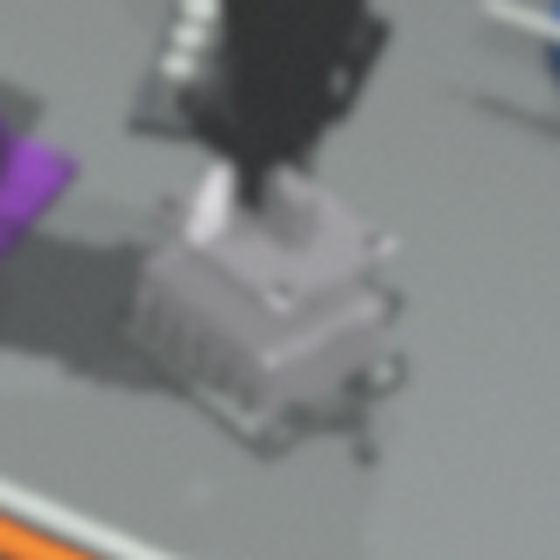

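View pics/d14.png

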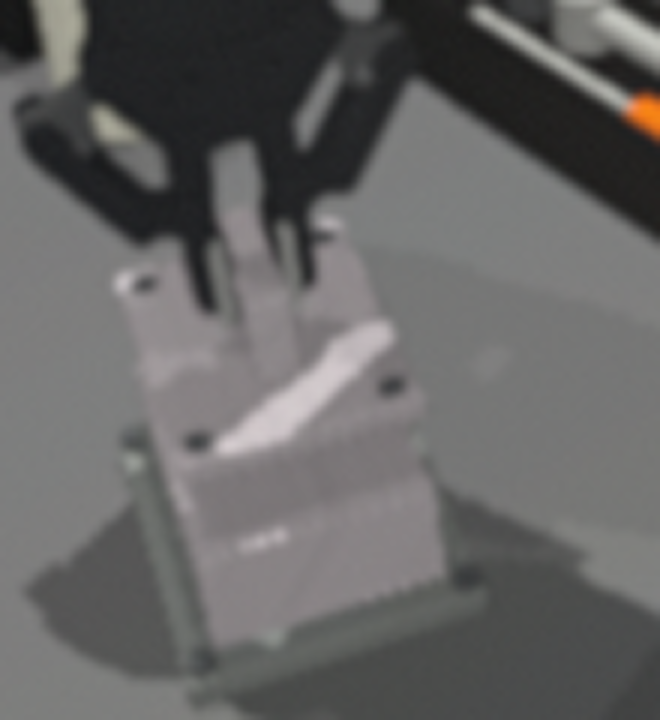

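Run:
```python
from h import *
np.set_printoptions(precision=1,suppress=True)
w=r.snapshot("wrist");d=r.snapshot("side");sc=r.snapshot("scene")
f=lambda p:(np.array(p,float)+.5)/3-.5+[150,60]
g=lambda p:(np.array(p,float)+.5)/6-.5+[110,180]
h=lambda p:(np.array(p,float)+.5)/7-.5+[250,100]
u=np.array([np.cos(np.radians(-19.2)),np.sin(np.radians(-19.2))]);v=np.array([-u[1],u[0]])
def pf(n,Q): 
    q=Q[:,:2]-[445,262];print(n,Q[:,:2].ravel(),"padframe",(q@np.c_[u,v]).ravel())
pf("cover far corners",plane(w,f([(82,238),(547,238)]),97.7))
pf("flange far corners",plane(w,f([(118,168),(507,168)]),12))
pf("bolts",plane(w,f([(135,190),(492,190)]),14))
pf("pad far top edge",plane(w,f([(120,233),(503,233)]),55))
zc=97.7
pf("side cover near corners L,R", plane(d,g([(172,470),(425,402)]),zc-5))
pf("side pad near corners L,R", plane(d,g([(203,556),(437,490)]),55))
pf("scene pad near corner(+x -y)", plane(sc,h([(268,362),(392,296)]),55))
pf("scene cover corner", plane(sc,h([(280,300),(395,240)]),zc))
```

```text
cover far corners [509.9 283.4 483.  205.6] padframe [ 54.2  41.5  54.5 -40.7]
flange far corners [523.5 290.8 489.4 191.7] padframe [ 64.7  53.   65.  -51.8]
bolts [516.6 288.2 485.3 197.6] padframe [ 58.9  48.3  59.2 -47.6]
pad far top edge [507.8 286.7 479.7 205.2] padframe [ 51.2  44.   51.5 -42.2]
side cover near corners L,R [412.6 320.6 381.8 240.7] padframe [-49.8  44.7 -52.7 -40.9]
side pad near corners L,R [407.4 318.6 378.  242.6] padframe [-54.1  41.1 -56.9 -40.4]
scene pad near corner(+x -y) [477.4 207.  508.6 289.5] padframe [ 48.7 -41.3  51.   46.9]
scene cover corner [480.  209.9 508.3 285. ] padframe [ 50.2 -37.6  52.3  42.5]
```

>>> arm_command(plan=[[-1,0,6,0],[-1,0,12,0],[-1,0,17,0],[-1,0,20,0],[-1,0,22,0],[-1,0,22,0],[-1,0,22,0],[-1,0,22,0]])

```text
t: 23.68
ee_pos: [443.7, 263.2, 88.5]
eef_rot: [[0.945, -0.327, -0.015], [-0.327, -0.945, 0.002], [-0.014, 0.003, -1.0]]
force: [1.1, -0.6, -3.2]
width: 15.1
```

Run:
```python
from h import *
go(443.8,262.4,89,-109.2)
s=r.snapshot("wrist");crop(s,150,60,220,230,3,"w15.png")
s=r.snapshot("scene");crop(s,250,100,80,80,7,"s15.png")
s=r.snapshot("side");crop(s,110,180,110,120,6,"d15.png")
```

```text
now [443.7 263.2  88.5] yang -109.1 w 15.1 q6 2.2 F [ 1.1 -0.6 -3.2] -> shift [ 0.3  0.7 -0.5] roll 0.1 or -179.9 t 23.68
```

View pics/w15.png

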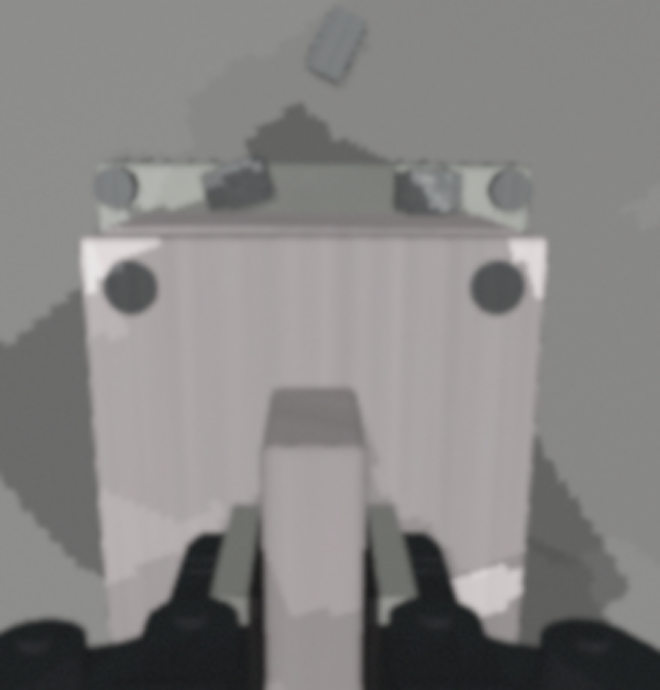

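View pics/s15.png

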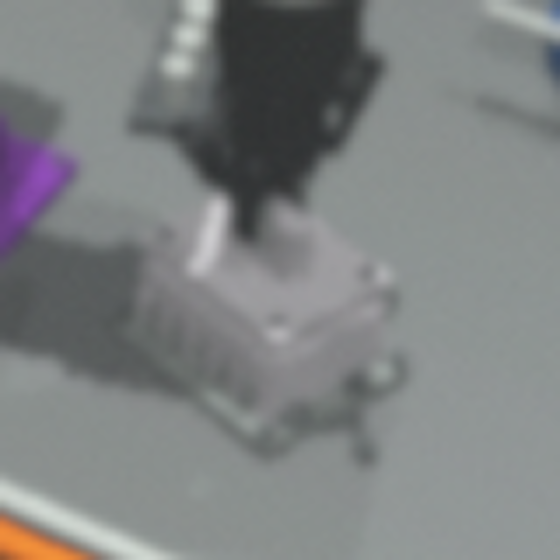

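View pics/d15.png

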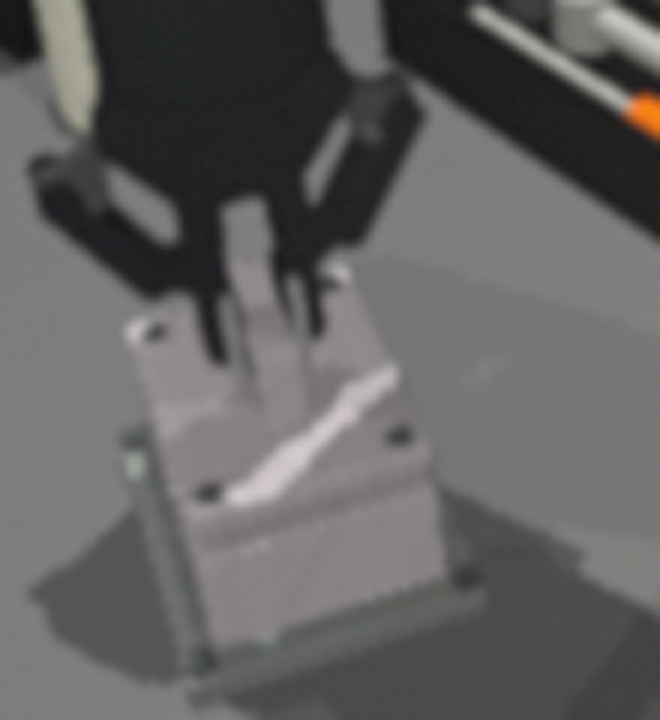

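Run:
```python
from h import *
np.set_printoptions(precision=1,suppress=True)
w=r.snapshot("wrist");d=r.snapshot("side")
f=lambda p:(np.array(p,float)+.5)/3-.5+[150,60]
g=lambda p:(np.array(p,float)+.5)/6-.5+[110,180]
a=np.radians(-19.2);u=np.array([np.cos(a),np.sin(a)]);v=np.array([-u[1],u[0]])
def pf(n,Q): 
    q=Q[:,:2]-[445,262];print(n,"padframe",(q@np.c_[u,v]).ravel())
pf("cover far",plane(w,f([(81,238),(547,238)]),75.3))
pf("flange far",plane(w,f([(96,161),(530,161)]),12))
pf("bolts",plane(w,f([(115,187),(510,187)]),14))
# side: expected projections of pad near top corners and cover underside near corners
for n,z in (("pad",55),("cover bottom",65.3),("cover top",75.3)):
    P=[[*(np.array([445,262])+sx*55*u+sy*42*v),z] for sx,sy in ((-1,1),(-1,-1),(1,-1))]
    print(n,((proj(d,P)-[110,180]+.5)*6-.5).ravel())
o=r.observe();print(o["joint_velocities"],o["t"])
```

```text
cover far padframe [ 52.8  41.6  53.1 -40.9]
flange far padframe [ 65.4  53.4  65.7 -52.6]
bolts padframe [ 59.2  48.6  59.5 -47.6]
pad [200.9 558.6 439.8 485.1 354.9 301.9]
cover bottom [196.2 537.  437.2 463.7 352.  281.4]
cover top [191.6 515.7 434.6 442.7 349.2 261.1]
[ 0. -0.  0. -0. -0. -0.] 23.925
```

Run:
```python
from h import *
r.hand_in(); o=r.observe(); print(o["t"],o["ee_pos"],o["force"],o["width"])
```

```text
the job is handed in; nothing more can be done
the job is handed in; nothing more can be done
```

The job is handed in. I wiped the three chips off the pad with the scraper and stood the scraper back in its original spot. The cover is now held over the mounting face, and it was carried about 60 mm above the tote's bar. The run took about 24 s of the 70 s allowed.

- **Chips:** all three are off the face; two lie on the flange and one on the mat.
- **Cover height:** its underside is about 10 mm above the face, worked out from the arm's height rather than measured directly. The side view agrees to a few pixels and shows a visible gap.
- **Cover alignment:** in the wrist view it is centred to within about 1 mm. The yaw matched to about 0.1° just before the last 22 mm of descent, the tilt is about 0.015 rad, and the arm is at rest.
- **Scraper:** it stands upright on the mat and is released, as seen right after I let go.

**Checks that disagreed:** at the hover height before the final descent, the side camera put the cover about 4 mm too far along +x, while the wrist and scene cameras said about 1.5 mm. I shifted it by about 1.5 mm, and the side view fitted afterwards. I took no final reading after the hand-in.

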